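Set the mitre box to the flagged angle

TASK

The saw of the mitre box stands square and the next frame pieces need another angle: I have stuck a bit of masking tape on the quadrant beside the notch I want. Lift the sprung index lever out of its notch, swing the arm round, let the lever drop fully home in the flagged notch and let go of it. Leave the wood on the bed and the other things on the bench where they are.

Things in the scene. Friction and masses are not known exactly. Their poses are not given: they have to be found in the camera images.
- mitre_box: Grey iron bench mitre box, 330 mm wide, 240 deep, fixed. Origin on the bench top below the swing arm's pivot; x from its front towards the fence, y left along the fence, z up. Wooden bed (top z 68 mm) from x -78 mm to the fence at x 0 (top z 123). Before the bed a flat dark steel quadrant, an arc about the pivot: radius 138 to 170 mm, top z 30.
- square_notch (a point): Mouth of the notch for the square cut, in the raised iron rim round the quadrant (radius 170 to 188 mm from the pivot, top z 38 mm), here at radius 179. The rim has seven notches, 15 degrees (0.262 rad) apart: this one (0) and three to either side. Each is 11 mm deep, 11 mm wide at its floor and 20 at its chamfered mouth. Axes as the mitre box.
- swing_arm (a joint): Turn of the swing arm about the upright pivot, rad. 0: it points to the box's front (-x); at angle a along (-cos a, -sin a) of the box's x, y, so positive is towards the box's -y side. Range -0.86 to 0.86, 0.01 play in a notch. Starts at 0 in the square notch; free, it turns stiffly (0.25 N m) and stays where left.
- saw_handle (a point): Outer end of the wooden handle of the saw, which is caught raised on rods on the swing arm and turns with it. The handle (20 mm thick, z 195 to 280 mm, out to 250 mm from the pivot) stands right above the lever's grip and bars a tool pointing straight down: come from the arm's outer end, tilted about 40 degrees, fingers pointing down and in towards the pivot.
- index_lever (a joint): Lift of the sprung index lever, rad: 0 = fully down, tooth home in a notch; grows as the grip is raised, to 0.42. It hinges on the swing arm, 128 mm from its pivot at z 51 mm, about the level axis across the arm. The tooth clears the rim from 0.18 (grip raised 19 mm), where it also rests when between notches. The spring pushes down with 6 to 7 N at the grip.
- lever_grip (a point): Middle of the lever's black turned grip, 48 mm long, 24 to 26 mm thick, along the arm and rising 18 degrees outward; 234 mm from the swing arm's pivot, 106 mm out from the lever's hinge, z 63 mm with the lever down. Axes are the lever's: x in towards the pivot, y across the arm (pinch along y), z up.
- lever_tooth (a point): Lowest point of the lever's round tooth (8 mm thick), 179 mm from the swing arm's pivot; at z 29 mm when home.
- pointer (a point): Point on the centre line of the swing arm, 150 mm from the pivot, just above the quadrant.
- tape_flag: The flag: a bit of cream masking tape, 20 x 24 mm, stuck on the flat of the quadrant 151 mm from the pivot, in line with the wanted notch. It is beside the first or second notch (15 or 30 degrees) left or right of the square one; the other mitre notches have a small round steel screw head there instead. Origin at its centre.
- offcut_2: Reddish stick of wood, 30 x 170 x 20 mm, lying loose on the bed along the fence, left of the saw; origin at the centre of its underside. Leave it.
- tape_mask: Roll of masking tape, 95 mm across, 24 mm high, loose on the bench to the left. Leave it.
- tape_measure: Yellow tape measure, 37 x 82 x 65 mm, loose on the bench to the left. Leave it.
- try_square: Try square with a dark wooden stock, 196 x 120 x 16 mm, lying loose on the bench in front. Leave it.
- offcut_0: Piece of wood, 45 x 120 x 22 mm, lying loose on the bench in front. Leave it.
- offcut_4: Dark strip of wood, 24 x 200 x 12 mm, lying loose on the bench in front, to the right. Leave it.
- pencil_1: Green pencil, 163 mm long, lying loose on the bench in front, to the left. Leave it.

How it is judged (in metres and radians):
At the end, for the whole second after the job is handed in: The arm points at the tape flag (its pointer within 7 mm of the flag's centre, seen from above), the index lever is down in that notch (below 0.035 rad), both are at rest and released, and the wood on the bed and the loose things on the bench lie within 30 mm of where they were (horizontal distance between pointer and tape_flag below 0.007 m and value of joint index_lever below 0.035 rad and velocity of joint swing_arm between -0.05 and 0.05 rad/s and velocity of joint index_lever between -0.1 and 0.1 rad/s and distance of each of offcut_2, tape_mask, tape_measure, try_square, offcut_0, offcut_4, pencil_1 from where it was at the start of the episode below 0.03 m); the robot touches nothing.
It fails at once if a loose thing is shifted by more than 30 mm (distance of any of offcut_2, tape_mask, tape_measure, try_square, offcut_0, offcut_4, pencil_1 from where it was at the start of the episode above 0.03 m).
It also fails if it takes over 38 s, if anything falls off the work surface, if the arm or the gripper's body presses on something with over 40 N, if the wrist force passes 120 N, or if a joint passes its speed limit or range.

ROBOT

A 6-joint arm with a two-finger parallel gripper is mounted at the origin on the work surface; the furniture and walls round the work are solid. World frame = base frame: x ahead of the robot, y to its left, z up, the work surface at z = 0. Lengths are in mm, angles in rad, forces in N, time in s.
With the tool pointing down it reaches from about 350 to 775 mm from the base axis. Payload 7.3 kg.
Tool frame: the origin (TCP) lies at the very end of the fingers, on their centre line; the grasp point (between the pads) lies 19 mm behind it; z points along the fingers, y is the line along which they close (so a half turn about z gives the same grasp; the last joint's range is limited). The gripper opens to 92 mm and grips with 3 to 60 N. Pads are 19 mm wide; open, the fingers measure 130 mm over their backs; the gripper's body (75 mm by 190 mm) begins 47 mm behind the grasp point.
Start: joints at [-1.25, 0.342, 1.524, -0, 1.275, -0.146], TCP at [236.29, -468.841, 226.741] pointing down, gripper open.
Joint ranges: [-2.53, 2.53], [-0.77, 2.02], [0.04, 2.7], [-1, 4.14], [0.28, 2.66], [-3.11, 3.11]. Speed limits (rad/s): [2.57, 2.57, 3.14, 3.14, 3.14, 3.14].

INTERFACE

Orientations are given as [roll, pitch, yaw] about the fixed x, y, z axes, in that order (R = Rz(yaw) Ry(pitch) Rx(roll)).
In Python, from plant import bot gives the robot as it stands. The module is installed in compiled form; this text tells all that it offers.
- The arm moves only by the shell command python3 -m jog 'ROWS' [OPENING]. ROWS is JSON, a list of rows, each a list of 6 numbers: the shift along the tool's x, y, z in mm, then the turn, a rotation vector about the tool's x, y, z in rad. In form: [[dx, dy, dz, rx, ry, rz], ...]. A call has 1 to 12 rows; each row shifts and turns the commanded pose from where the row before left it, along the tool's axes as they then stand; what a row does not reach is not made up. A row lasts 1/10 s, in which the tool goes at most 50 mm and 8.59 degrees, less where a joint would pass 70% of its speed; a pose out of reach is approached as far as the arm can. A call with a gripper value outside its range is refused whole. OPENING is the opening in per cent of the stroke, from 0 (shut) to 100 (fully open), set as the call begins (- or left out, the last holds). The fingers move at their own pace and stop on an object; the grip force is fixed at half the most. Time passes only in rows, so rows that do not move let the fingers close. It gives the time, the measured TCP pose, the force, the opening and the grip force at its end, in the units of the state.
- bot.get_obs(): the state, without advancing time (a new reading comes with each control period).
- bot.capture(name): name is "side" or "top" or "wrist"; returns the picture (420x560x3 uint8, red, green, blue); there is no depth.
- bot.camera_model(name): a dict with "fx", "fy", "cx", "cy" (pixels), "position" and "orientation" of the camera in the world; the wrist camera has in their place "T_tool_cam" (4x4, takes a point from camera to tool coordinates, whose origin is the TCP and whose axes are the flange's). Camera axes: x right, y down, z forward; pixel columns grow to the right and rows downward; lengths in mm; the calibration is good to about 2 mm. A picture is of the moment at which its call begins: read the wrist's pose just before it. camera_model takes no time and is no camera call.
- bot.close_job(): hands the job in; it is judged then, once.
Trained networks look in the newest picture that a camera, given by its name, has taken for a name from the list of things; names that differ only in an ending like _2 or _b are one class to them, and where a whole thing is asked for, a point or a joint stands for the part that bears it (a point fixed in the world has none). Each returns a list of dicts, best first, with "p" (0 to 1); they miss things now and then, are a little off and sometimes report something else, mostly with a low value. They report only what shows in the picture. A call takes as long as a camera call.
- bot.outline_of(target, camera): "mask" (420x560 bool, what is visible of it) and "pixel" ([column, row] in pixels, amid what is visible of it).
The state is a dict: "time": time; "joint_positions": joint angles; "dq": joint speeds; "tau": joint torques, N m; "tool_pos": TCP position; "tcp_rot": TCP orientation; "contact_force": force on the tool from outside, world axes, zero at the start; "moment": the same for the moment, N m; "grip_width": finger opening in mm; "finger_force": force on a finger pad.
Only numpy, scipy, OpenCV 4.12 (cv2) and the standard library are available. Lean on these libraries where they do the work, as an engineer would, in place of code of your own. Each camera call takes 0.05 s, during which the arm holds its last target. There are 200 camera calls.

## Working session

There is one attempt and no reset: what is moved stays moved. The work goes in short steps, Python scripts to look and compute and a shell command to move; the robot and the scene stay as the last step left them, time stands still between calls to the robot, and variables do not carry over. Pictures are saved under pics/ and viewed, at most 10 in all, crops included, and the job is handed in when it is done.

```bash
mkdir -p pics; cat > h.py <<'E'
import numpy as np, cv2
from scipy.spatial.transform import Rotation as R
from plant import bot
np.set_printoptions(precision=3,suppress=True)
def cam(n):
    m=bot.camera_model(n);K=np.array([[m['fx'],0,m['cx']],[0,m['fy'],m['cy']],[0,0,1]])
    if 'T_tool_cam' in m:
        o=bot.get_obs();T=np.eye(4);T[:3,:3]=R.from_euler('xyz',o['tcp_rot']).as_matrix();T[:3,3]=o['tool_pos']
        T=T@np.array(m['T_tool_cam']);return K,T[:3,:3],T[:3,3]
    q=np.array(m['orientation'])
    Rm=q if q.shape==(3,3) else (R.from_euler('xyz',q).as_matrix() if q.size==3 else R.from_quat(q).as_matrix())
    return K,Rm,np.array(m['position'])
def ray(n,px,z):
    K,Rm,p=cam(n);d=Rm@np.linalg.inv(K)@np.array([px[0],px[1],1.]);return p+d*(z-p[2])/d[2]
def proj(n,P):
    K,Rm,p=cam(n);c=K@(Rm.T@(np.array(P,float)-p));return c[:2]/c[2]
def save(n,f):
    im=bot.capture(n);cv2.imwrite('pics/'+f,im[:,:,::-1]);return im
E
python3 - <<'E'
from h import *
print(bot.camera_model('top'),bot.camera_model('side'),bot.get_obs())
a=save('top','t0.png');b=save('side','s0.png')
cv2.imwrite('pics/both.png',cv2.resize(np.vstack([a,b])[:,:,::-1],(400,600)))
for n in ('top','side'):
    for t in ('tape_flag','mitre_box','lever_grip','square_notch','pointer','saw_handle','swing_arm','lever_tooth'):
        try:
            for r in bot.outline_of(t,n)[:2]: print(n,t,r['p'],r['pixel'],r['mask'].sum())
        except Exception as e: print(n,t,e)
E
```

```text
{'fx': 485.5532676952761, 'fy': 485.5532676952761, 'cx': 274.50420525303304, 'cy': 209.96720585493762, 'position': array([ 431.956,   24.718, 1304.495]), 'orientation': array([-3.009,  0.007, -1.573])} {'fx': 484.7902739615637, 'fy': 484.7902739615637, 'cx': 265.4722268405832, 'cy': 208.9097516876774, 'position': array([206.238, 960.429, 602.985]), 'orientation': array([-1.974,  0.025, -2.755])} {'time': 0.0, 'joint_positions': array([-1.25 ,  0.343,  1.525, -0.   ,  1.275, -0.146]), 'dq': array([-0.001, -0.001,  0.001,  0.001, -0.001, -0.001]), 'tau': array([ -0.001, -43.125, -24.422,   0.072,   0.056,  -0.   ]), 'tool_pos': array([ 236.168, -468.451,  226.056]), 'tcp_rot': array([-3.14 , -0.   ,  0.467]), 'contact_force': array([ 0.227,  0.342, -0.172]), 'moment': array([ 0.033, -0.004, -0.058]), 'finger_force': 0.0, 'grip_width': 91.7063669581729}
top tape_flag 0.43 [286.5, 189.8] 34
top mitre_box 0.89 [322.5, 156.8] 9598
top lever_grip 0.75 [311.4, 225.5] 177
top square_notch 0.58 [324.5, 160.2] 9228
top pointer 0.93 [323.0, 142.8] 2599
top pointer 0.3 [310.1, 227.2] 132
top saw_handle 0.71 [323.1, 152.2] 2375
top saw_handle 0.52 [164.9, 204.7] 503
top swing_arm 0.68 [320.6, 143.9] 2570
top lever_tooth 0.76 [313.3, 226.2] 116
side mitre_box 0.79 [230.0, 211.2] 10724
side lever_grip 0.8 [290.4, 242.9] 295
side lever_grip 0.73 [299.3, 323.0] 424
side square_notch 0.91 [235.9, 208.2] 10632
side pointer 0.72 [234.9, 169.9] 5536
side pointer 0.37 [204.3, 232.4] 673
side saw_handle 0.97 [240.2, 166.7] 5549
side swing_arm 0.74 [237.2, 165.7] 5572
side lever_tooth 0.54 [290.1, 238.2] 233
side lever_tooth 0.24 [264.1, 357.6] 1429
```

View pics/t0.png

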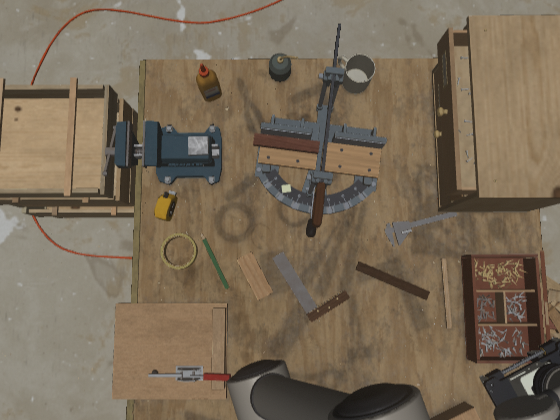

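View pics/s0.png

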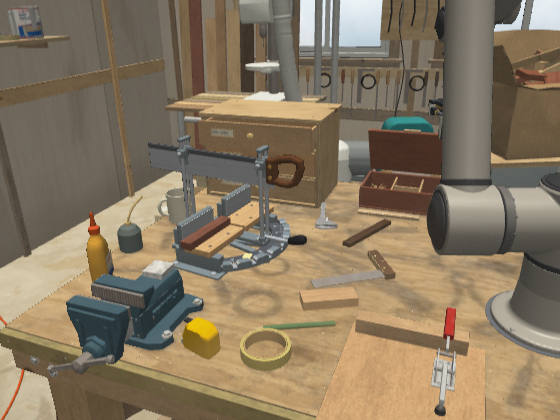

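The top view shows the flag at (286,190), left (+y) of the saw. The grip is at about (311,226) and the handle at about (319,205). I'll zoom in and work out a rough box pose.

```bash
python3 - <<'E'
from h import *
im=cv2.imread('pics/t0.png')[110:250,235:405]
cv2.imwrite('pics/t0c.png',cv2.resize(im,None,fx=4.2,fy=4.2,interpolation=cv2.INTER_CUBIC))
f=ray('top',(286.5,189),30);g=ray('top',(311.4,228),63);print('flag',f,'grip',g)
im=cv2.imread('pics/s0.png')[200:280,170:320]
cv2.imwrite('pics/s0c.png',cv2.resize(im,None,fx=5,fy=5,interpolation=cv2.INTER_CUBIC))
print(ray('side',(297,240),63),ray('side',(248,256),30))
E
```

```text
flag [658.715   1.652  30.   ] grip [551.108 -61.098  63.   ]
[549.279 -52.007  63.   ] [655.763   8.383  30.   ]
```

View pics/t0c.png

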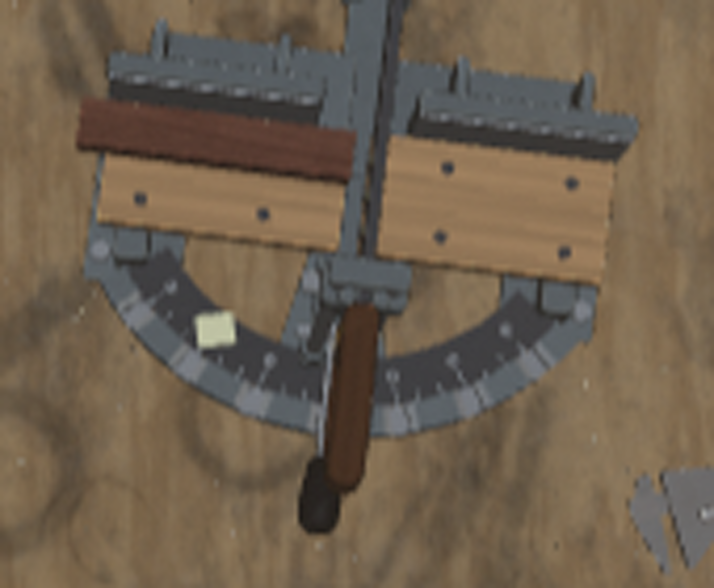

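View pics/s0c.png

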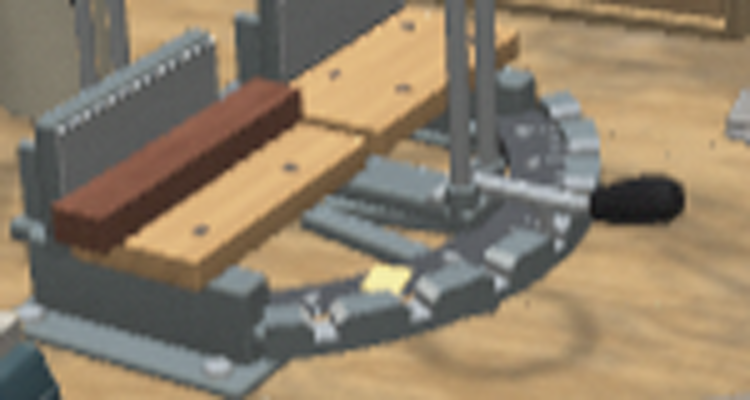

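Both crops show the flag at the second notch left, 30° out: the 45° screw at (171,287) and the 15° screw at (270,360) lie either side of it. So the target is a = -0.524. Next I fit the box pose.

```bash
cat >> h.py <<'E'
def boxpt(p,a,r,z): # p: x,y,yaw
    th=p[2]+a+np.pi; return np.array([p[0]+r*np.cos(th),p[1]+r*np.sin(th),z])
E
python3 - <<'E'
from h import *
from scipy.optimize import least_squares
d=np.pi/12
obs=[('top',(171,287),-3*d),('top',(216,330),-2*d),('top',(270,360),-d),('top',(393,377),d),('top',(452,360),2*d),('top',(506,330),3*d)]
px=lambda n,u:(235+(u[0]+.5)/4.2-.5,110+(u[1]+.5)/4.2-.5) if n=='top' else (170+(u[0]+.5)/5-.5,200+(u[1]+.5)/5-.5)
T=[px('top',u) for _,u,_ in obs]
def res(p,s=False):
    e=[proj('top',boxpt(p,a,151,30))-t for (_,_,a),t in zip(obs,T)]
    e.append(proj('side',boxpt(p,-2*d,151,30))-px('side',(387,280)))
    e.append(proj('side',boxpt(p,0,234,63))-px('side',(638,200)))
    for yy,u in ((0,(97,222)),(0,(600,283))): # bed front edge, distance to the line x=-78
        w=ray('top',px('top',u),68);q=(w[:2]-p[:2])@[np.cos(p[2]),np.sin(p[2])]+78;e.append(np.array([q*.4,0]))
    return np.array(e) if s else np.concatenate(e)
s=least_squares(res,[790,-40,-.12]);p=s.x;print(p);print(res(p,True))
np.save('p.npy',p)
for a in(0,-2*d):print('grip',boxpt(p,a,234,63),'handle',boxpt(p,a,250,195))
E
```

```text
[780.548 -88.401  -0.131]
[[-0.023  0.053]
 [-0.251  0.06 ]
 [-0.226  0.182]
 [-0.27  -0.161]
 [-0.036  0.047]
 [-0.204 -0.161]
 [-0.039 -0.82 ]
 [ 0.844 -0.568]
 [-0.536  0.   ]
 [-0.031  0.   ]]
grip [548.549 -57.869  63.   ] handle [532.686 -55.781 195.   ]
grip [594.897  54.04   63.   ] handle [582.203  63.78  195.   ]
```

```bash
cat >> h.py <<'E'
def pose(o=None):
    o=o or bot.get_obs();T=np.eye(4);T[:3,:3]=R.from_euler('xyz',o['tcp_rot']).as_matrix();T[:3,3]=o['tool_pos'];return T
def grasp(p,a,r,z,tilt,back=0):
    """tool pose with the grasp point at (r,z) on arm angle a, drawn back along the tool axis"""
    Rm=(R.from_euler('z',p[2]+a)*R.from_euler('x',np.pi)*R.from_euler('y',tilt)).as_matrix()
    T=np.eye(4);T[:3,:3]=Rm;T[:3,3]=boxpt(p,a,r,z)+Rm[:,2]*(19-back);return T
def plan(A,B,n):
    from scipy.linalg import logm,expm
    D=np.real(expm(logm(np.linalg.inv(A)@B)/n))
    print(n,'rows of',np.r_[D[:3,3],R.from_matrix(D[:3,:3]).as_rotvec()])
    X=A.copy()
    for i in range(n):
        X=X@D
        if i%3==2 or i==n-1:print('  via',X[:3,3])
E
python3 - <<'E'
from h import *
p=np.load('p.npy');G=grasp(p,0,234,63,.75,120)
print(G);plan(pose(),G,14)
E
```

```text
[[  0.725  -0.13    0.676 480.292]
 [ -0.095  -0.991  -0.089 -48.886]
 [  0.682   0.     -0.732 136.901]
 [  0.      0.      0.      1.   ]]
14 rows of [ 20.336 -26.996  13.267  -0.016   0.052   0.041]
  via [ 260.398 -369.671  189.08 ]
  via [ 301.892 -273.583  159.377]
  via [ 358.759 -182.843  140.162]
  via [428.361 -99.486 133.531]
  via [480.292 -48.886 136.901]
```

```bash
python3 -m jog '[[20.3,-27,13.3,-0.016,0.052,0.041],[20.3,-27,13.3,-0.016,0.052,0.041],[20.3,-27,13.3,-0.016,0.052,0.041],[20.3,-27,13.3,-0.016,0.052,0.041],[20.3,-27,13.3,-0.016,0.052,0.041],[20.3,-27,13.3,-0.016,0.052,0.041],[20.3,-27,13.3,-0.016,0.052,0.041]]' 80
python3 -m jog '[[20.3,-27,13.3,-0.016,0.052,0.041],[20.3,-27,13.3,-0.016,0.052,0.041],[20.3,-27,13.3,-0.016,0.052,0.041],[20.3,-27,13.3,-0.016,0.052,0.041],[20.3,-27,13.3,-0.016,0.052,0.041],[20.3,-27,13.3,-0.016,0.052,0.041],[20.3,-27,13.3,-0.016,0.052,0.041],[0,0,0,0,0,0],[0,0,0,0,0,0]]'
python3 - <<'E'
from h import *
p=np.load('p.npy')
T0=pose();im=save('wrist','w1.png')
for r in bot.outline_of('lever_grip','wrist')[:2]:print(r['p'],r['pixel'],r['mask'].sum(),np.argwhere(r['mask']).min(0),np.argwhere(r['mask']).max(0))
print('pred grip',proj('wrist',boxpt(p,0,234,63)),'ends',proj('wrist',boxpt(p,0,211,55.6)),proj('wrist',boxpt(p,0,257,70.4)),'flag',proj('wrist',boxpt(p,-.5236,151,30)))
plan(pose(),grasp(p,0,234,63,.75,0),4)
E
```

```text
time: 1.6
tool_pos: [319.5, -241.8, 151.4]
tcp_rot: [3.08, -0.377, 0.185]
contact_force: [0.9, 0.7, -0.5]
grip_width: 73.4
finger_force: 0.0
time: 2.5
tool_pos: [452.2, -82.6, 137.4]
tcp_rot: [3.121, -0.701, -0.057]
contact_force: [-0.6, 0.2, -0.6]
grip_width: 73.2
finger_force: 0.0
0.76 [251.9, 165.3] 1752 [ 94 231] [200 280]
0.74 [250.9, 80.2] 6654 [  0 195] [200 280]
pred grip [245.327 179.279] ends [248.593 162.383] [241.661 198.251] flag [192.117 111.739]
4 rows of [ 5.493 -8.754 34.115 -0.007  0.012  0.014]
  via [533.551 -65.028  70.679]
  via [561.389 -59.559  49.098]
```

View pics/w1.png

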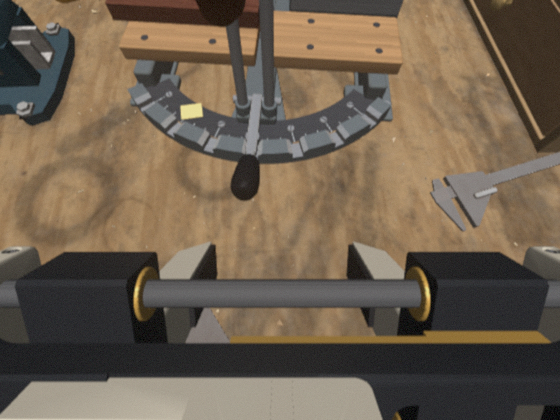

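The wrist view agrees with the fit: the grip is at (246,178) against a predicted (245,179), and the flag at (191,111) against (192,112). I'll align first, then go in.

```bash
python3 - <<'E'
from h import *
p=np.load('p.npy');plan(pose(),grasp(p,0,234,63,.75,70),5)
E
```

```text
5 rows of [ 3.951 -7.259 13.298 -0.005  0.01   0.011]
  via [488.896 -65.002 114.808]
  via [514.083 -53.333 100.316]
```

```bash
python3 -m jog '[[4,-7.3,13.3,-0.005,0.01,0.011],[4,-7.3,13.3,-0.005,0.01,0.011],[4,-7.3,13.3,-0.005,0.01,0.011],[4,-7.3,13.3,-0.005,0.01,0.011],[4,-7.3,13.3,-0.005,0.01,0.011],[0,0,0,0,0,0],[0,0,0,0,0,0]]'
python3 - <<'E'
from h import *
p=np.load('p.npy');plan(pose(),grasp(p,0,234,63,.75,0),5)
E
```

```text
time: 3.3
tool_pos: [514.1, -52.9, 100.5]
tcp_rot: [-3.138, -0.751, -0.133]
contact_force: [0.3, -0.3, -0.2]
grip_width: 73.0
finger_force: 0.0
5 rows of [-0.028  0.118 14.029 -0.001 -0.    -0.   ]
  via [542.487 -56.858  69.657]
  via [561.389 -59.559  49.098]
```

```bash
python3 -m jog '[[0,0,14,0,0,0],[0,0,14,0,0,0],[0,0,14,0,0,0],[0,0,14,0,0,0],[0,0,14,0,0,0],[0,0,0,0,0,0],[0,0,0,0,0,0]]'
python3 -m jog '[[0,0,0,0,0,0],[0,0,0,0,0,0],[0,0,0,0,0,0],[0,0,0,0,0,0],[0,0,0,0,0,0],[0,0,0,0,0,0],[0,0,0,0,0,0],[0,0,0,0,0,0]]' 0
python3 - <<'E'
from h import *
p=np.load('p.npy');save('side','s2.png');print(bot.get_obs()['contact_force'])
im=cv2.imread('pics/s2.png')[130:290,170:370]
cv2.imwrite('pics/s2c.png',cv2.resize(im,None,fx=3.5,fy=3.5,interpolation=cv2.INTER_CUBIC))
A=grasp(p,0,234,63,.75)
th=.27+.113;plan(A,grasp(p,0,128+106.7*np.cos(th),51+106.7*np.sin(th),.75),4)
E
```

```text
time: 4.0
tool_pos: [561.4, -59.0, 49.8]
tcp_rot: [-3.137, -0.752, -0.134]
contact_force: [-0.6, -0.2, -0.2]
grip_width: 73.5
finger_force: 0.0
time: 4.8
tool_pos: [561.9, -58.6, 49.4]
tcp_rot: [-3.137, -0.752, -0.133]
contact_force: [0.1, -0.7, 0.4]
grip_width: 24.3
finger_force: 30.0
[-0.067  0.076  1.05 ]
4 rows of [ 6.036  0.    -3.901 -0.    -0.    -0.   ]
  via [566.617 -60.247  70.004]
  via [568.36  -60.476  76.972]
```

View pics/s2c.png

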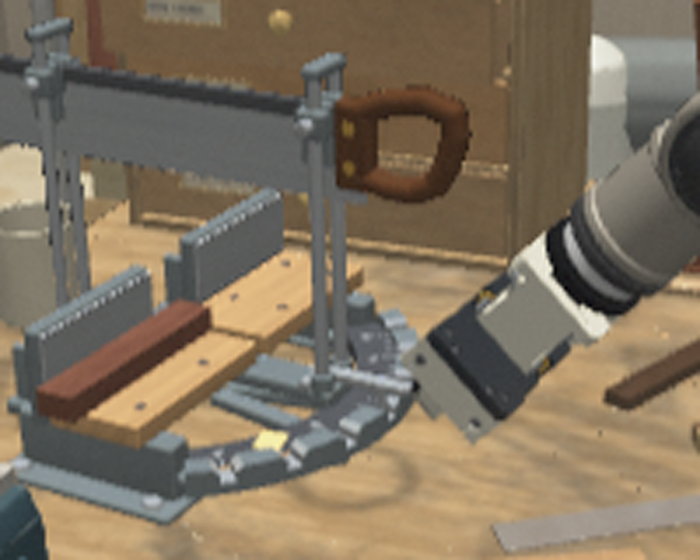

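The fingers hold the grip at 24.3 mm with plenty of room below the handle. Now I lift.

```bash
python3 -m jog '[[4,0,-2.6,0,0,0],[4,0,-2.6,0,0,0],[4,0,-2.6,0,0,0],[4,0,-2.6,0,0,0],[4,0,-2.6,0,0,0],[4,0,-2.6,0,0,0],[0,0,0,0,0,0],[0,0,0,0,0,0]]'
python3 - <<'E'
from h import *
p=np.load('p.npy');A=pose();th=.27+.113;r=128+106.7*np.cos(th);z=51+106.7*np.sin(th)
print(A[:3,3]-grasp(p,0,r,z,.75)[:3,3])
plan(A,grasp(p,-.5236,r,z,.75),20)
E
```

```text
time: 5.65
tool_pos: [568.8, -59.5, 77.5]
tcp_rot: [-3.138, -0.753, -0.133]
contact_force: [1.3, 0.2, -8.2]
grip_width: 23.9
finger_force: 30.0
[0.485 0.937 0.5  ]
20 rows of [ 0.028 -5.549  0.073 -0.018 -0.     0.019]
  via [571.644 -43.131  77.417]
  via [575.725 -26.993  77.355]
  via [581.061 -11.225  77.286]
  via [587.618   4.074  77.211]
  via [595.358  18.811  77.128]
  via [604.232  32.895  77.037]
  via [610.75   41.877  76.972]
```

```bash
python3 -m jog '[[0,-5.5,0.1,-0.018,0,0.019],[0,-5.5,0.1,-0.018,0,0.019],[0,-5.5,0.1,-0.018,0,0.019],[0,-5.5,0.1,-0.018,0,0.019],[0,-5.5,0.1,-0.018,0,0.019],[0,-5.5,0.1,-0.018,0,0.019],[0,-5.5,0.1,-0.018,0,0.019],[0,-5.5,0.1,-0.018,0,0.019],[0,-5.5,0.1,-0.018,0,0.019],[0,-5.5,0.1,-0.018,0,0.019]]'
python3 - <<'E'
from h import *
p=np.load('p.npy');A=pose();th=.27+.113;r=128+106.7*np.cos(th);z=51+106.7*np.sin(th)
plan(A,grasp(p,-.5236,r,z,.75),10);print(bot.get_obs()['contact_force'],bot.get_obs()['moment'])
E
```

```text
time: 6.65
tool_pos: [582.3, -6.6, 76.2]
tcp_rot: [-3.14, -0.751, -0.395]
contact_force: [1.1, -1.6, -9.4]
grip_width: 24.1
finger_force: 30.0
10 rows of [ 0.133 -5.633  0.016 -0.018 -0.     0.019]
  via [589.514   8.709  76.409]
  via [597.872  23.395  76.654]
  via [607.351  37.384  76.893]
  via [610.75   41.877  76.972]
[ 1.059 -1.588 -9.353] [0.524 1.037 0.073]
```

```bash
python3 -m jog '[[0.1,-5.6,0,-0.018,0,0.019],[0.1,-5.6,0,-0.018,0,0.019],[0.1,-5.6,0,-0.018,0,0.019],[0.1,-5.6,0,-0.018,0,0.019],[0.1,-5.6,0,-0.018,0,0.019],[0.1,-5.6,0,-0.018,0,0.019],[0.1,-5.6,0,-0.018,0,0.019],[0.1,-5.6,0,-0.018,0,0.019],[0.1,-5.6,0,-0.018,0,0.019],[0.1,-5.6,0,-0.018,0,0.019],[0,0,0,0,0,0],[0,0,0,0,0,0]]'
python3 - <<'E'
from h import *
p=np.load('p.npy');A=pose();th=.27+.113;r=128+106.7*np.cos(th);z=51+106.7*np.sin(th)
plan(A,grasp(p,-.5236,r,z,.75),1);plan(A,grasp(p,-.5236,234,63,.75),6)
g=A[:3,3]-A[:3,2]*19;d=g[:2]-p[:2];print('arm angle',(np.arctan2(-d[1],-d[0])-p[2]),np.hypot(*d),g[2],bot.get_obs()['contact_force'])
save('wrist','w3.png');save('top','t3.png')
E
```

```text
time: 7.85
tool_pos: [582.9, -2.7, 40.6]
tcp_rot: [-3.055, -0.805, -0.666]
contact_force: [-32.7, -30.8, 23.7]
grip_width: 25.8
finger_force: 30.0
1 rows of [ 22.298 -54.594 -24.62   -0.079  -0.055  -0.006]
  via [610.75   41.877  76.972]
6 rows of [-0.463 -8.82  -2.018 -0.013 -0.009 -0.001]
  via [593.644  21.86   45.174]
  via [605.172  46.157  49.098]
arm angle -0.286527548497439 229.07042692221762 53.728939135363746 [-32.728 -30.823  23.707]
```

View pics/w3.png

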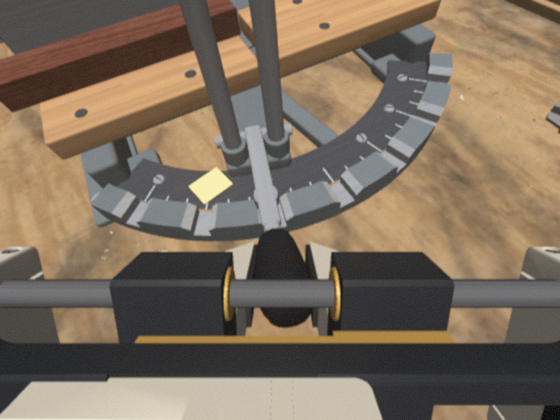

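The lever has dropped into the 15° notch (arm about -0.28) and the tool has sagged off its path. I'll check the joints before doing anything else.

```bash
python3 - <<'E'
from h import *
o=bot.get_obs();print(o['time'],o['joint_positions'],o['tau'],o['tool_pos'],o['contact_force'],o['moment'],o['grip_width'])
E
```

```text
7.95 [ 0.103  0.635  2.131  4.138  0.547 -1.927] [ 16.703 -34.522 -23.494  -1.088  -4.523   0.176] [582.866  -2.678  40.604] [-33.651 -31.278  23.418] [-4.171  1.444 -4.32 ] 25.8450941116192
```

Joint 4 is at its upper limit (4.138 of 4.14), so the wrist cannot yaw that far at this tilt. I'll fit a simple arm model (the wrist looks spherical) to find a tool yaw that stays in range.

```bash
cat > kin.py <<'E'
from h import *
from scipy.optimize import least_squares
def fk(q,k):
    h,L1,L2,d=k
    z=lambda a:R.from_euler('z',a);y=lambda a:R.from_euler('y',a)
    A=z(q[0])*y(q[1]);B=A*y(q[2]);C=B*z(q[3])*y(q[4]);D=C*z(q[5])
    return np.array([0,0,h])+A.apply([0,0,L1])+B.apply([0,0,L2])+C.apply([0,0,d]),D
Q=[([-1.25,.342,1.524,0,1.275,-.146],[236.29,-468.841,226.741],[np.pi,0,.467]),
   ([.103,.635,2.131,4.138,.547,-1.927],[582.866,-2.678,40.604],[-3.055,-.805,-.666])]
s=least_squares(lambda k:np.concatenate([fk(q,k)[0]-t for q,t,_ in Q]),[300,450,450,250])
K=s.x
OFF=fk(Q[0][0],K)[1].inv()*R.from_euler('xyz',Q[0][2])
lo=np.array([-2.53,-.77,.04,-1,.28,-3.11]);hi=np.array([2.53,2.02,2.7,4.14,2.66,3.11])
def ik(T,seed):
    Rt=R.from_matrix(T[:3,:3])
    def e(q):
        t,D=fk(q,K);return np.r_[(t-T[:3,3])/100,((D*OFF).inv()*Rt).as_rotvec()]
    return min((least_squares(e,np.clip(x,lo+.02,hi-.02),bounds=(lo,hi)) for x in seed),key=lambda r:r.cost)
E
python3 - <<'E'
from kin import *
print(K,s.fun,OFF.as_rotvec())
print((fk(Q[1][0],K)[1]*OFF).as_euler('xyz'))
p=np.load('p.npy')
def gr(a,yaw,r,z,t):
    G=grasp(p,yaw,r,z,t);G[:3,3]=boxpt(p,a,r,z)+G[:3,2]*19;return G
for t in (.65,.75,.85,.95):
  for a,yaws in ((0,(0,)),(-.262,(-.1,-.262)),(-.524,(-.1,-.2,-.3,-.4,-.524))):
   for yw in yaws:
    for r,z in((234,63),(227,91)):
      for fl in (0,):
        x=ik(gr(a,yw,r,z,t),[[.1,.6,2.1,3.5,.5,-1.5],[.1,.6,2.1,0,.5,0]]);print(t,a,yw,z,'cost %.4f'%x.cost,x.x)
E
```

```text
[-94.655 634.525 303.571 166.322] [-77.576  -8.821  21.74    5.086  -9.561 -21.74 ] [0.    0.001 1.571]
[-3.054 -0.805 -0.666]
0.65 0 0 63 cost 0.0019 [-0.099  0.542  2.169  3.228  0.28  -1.629]
0.65 0 0 91 cost 0.0080 [-0.096  0.508  2.14   3.258  0.28  -1.658]
0.65 -0.262 -0.1 63 cost 0.0013 [ 0.056  0.555  2.112  3.96   0.28  -2.146]
0.65 -0.262 -0.1 91 cost 0.0048 [ 0.06   0.521  2.069  4.14   0.28  -2.332]
0.65 -0.262 -0.262 63 cost 0.0015 [ 0.065  0.556  2.102  4.14   0.295 -2.188]
0.65 -0.262 -0.262 91 cost 0.0042 [ 0.056  0.517  1.957 -1.     0.28   2.941]
0.65 -0.524 -0.1 63 cost 0.0024 [ 0.148  0.586  2.027  4.14   0.28  -2.259]
0.65 -0.524 -0.1 91 cost 0.0022 [ 0.141  0.55   1.887 -1.     0.28   2.868]
0.65 -0.524 -0.2 63 cost 0.0050 [ 0.146  0.586  2.029  4.14   0.284 -2.183]
0.65 -0.524 -0.2 91 cost 0.0018 [ 0.143  0.551  1.883 -1.     0.303  2.952]
0.65 -0.524 -0.3 63 cost 0.0064 [ 0.161  0.588  1.9   -1.     0.352  3.066]
0.65 -0.524 -0.3 91 cost 0.0020 [ 0.158  0.556  1.869 -1.     0.376  3.045]
0.65 -0.524 -0.4 63 cost 0.0071 [ 0.171  0.592  1.886 -0.984  0.415  3.11
[... 3158 characters left out ...]
.582 -1.862]
0.95 -0.524 -0.1 91 cost 0.0000 [ 0.159  0.566  2.06   3.841  0.501 -1.972]
0.95 -0.524 -0.2 63 cost 0.0000 [ 0.191  0.612  2.101  3.935  0.606 -1.944]
0.95 -0.524 -0.2 91 cost 0.0000 [ 0.18   0.571  2.045  4.034  0.537 -2.072]
0.95 -0.524 -0.3 63 cost 0.0000 [ 0.211  0.617  2.082  4.105  0.636 -2.019]
0.95 -0.524 -0.3 91 cost 0.0003 [ 0.196  0.577  2.039  4.14   0.587 -2.095]
0.95 -0.524 -0.4 63 cost 0.0014 [ 0.22   0.624  2.086  4.14   0.684 -1.978]
0.95 -0.524 -0.4 91 cost 0.0041 [ 0.204  0.584  2.052  4.14   0.643 -2.026]
0.95 -0.524 -0.524 63 cost 0.0097 [ 0.226  0.632  2.1    4.14   0.738 -1.895]
0.95 -0.524 -0.524 91 cost 0.0154 [ 0.21   0.593  2.065  4.14   0.702 -1.944]
```

The orientation model is exact, but position needs more link offsets. I'll release, back off, and collect joint data on the way.

```bash
cat > log.py <<'E'
from h import *
import json
o=bot.get_obs();open('log.txt','a').write(json.dumps([list(map(float,o[k])) for k in('joint_positions','tool_pos','tcp_rot')])+'\n');print(o['joint_positions'],o['contact_force'])
E
python3 log.py
python3 -m jog '[[0,0,0,0,0,0],[0,0,0,0,0,0],[0,0,0,0,0,0],[0,0,0,0,0,0]]' 80; python3 log.py
python3 -m jog '[[0,0,-12,0,0,0],[0,0,-12,0,0,0],[0,0,-12,0,0,0],[0,0,-12,0,0,0],[0,0,-12,0,0,0]]'; python3 log.py
python3 -m jog '[[0,0,-12,0,0,0.05],[0,0,-12,0,0,0.05]]'; python3 log.py
```

```text
[ 0.103  0.635  2.131  4.138  0.547 -1.927] [-33.651 -31.278  23.418]
time: 8.35
tool_pos: [587.5, 4.7, 39.1]
tcp_rot: [-3.043, -0.798, -0.664]
contact_force: [0.3, 0.0, -0.0]
grip_width: 53.7
finger_force: 0.0
[ 0.109  0.638  2.12   4.138  0.534 -1.927] [ 0.269  0.047 -0.013]
time: 8.85
tool_pos: [543.3, 17.3, 70.5]
tcp_rot: [-3.022, -0.804, -0.662]
contact_force: [-0.2, -0.1, -0.1]
grip_width: 73.7
finger_force: 0.0
[ 0.145  0.532  2.227  4.137  0.543 -1.903] [-0.22  -0.051 -0.127]
time: 9.05
tool_pos: [526.2, 20.8, 82.3]
tcp_rot: [-2.909, -0.789, -0.807]
contact_force: [-0.0, -0.3, 0.1]
grip_width: 73.4
finger_force: 0.0
[ 0.158  0.489  2.267  4.137  0.546 -1.793] [-0.001 -0.293  0.067]
```

```bash
cat > kin.py <<'E'
from h import *
import json
from scipy.optimize import least_squares
ez=lambda a:R.from_euler('z',a)
ey=lambda a:R.from_euler('y',a)
def fk(q,k):
    h,a,b,L1,L2,d,e=k
    A=ez(q[0])*ey(q[1]);B=A*ey(q[2]);C=B*ez(q[3])*ey(q[4]);D=C*ez(q[5])
    return np.array([0,0,h])+ez(q[0]).apply([a,b,0])+A.apply([0,0,L1])+B.apply([e,0,L2])+C.apply([0,0,d]),D
Q=[([-1.25,.342,1.524,0,1.275,-.146],[236.29,-468.841,226.741],[np.pi,0,.467])]+[json.loads(l) for l in open('log.txt')]
s=least_squares(lambda k:np.r_[np.concatenate([fk(q,k)[0]-t for q,t,_ in Q]),(k-[300,0,0,450,420,250,0])*.002],[300,0,0,450,420,250,0])
K=s.x
OFF=fk(Q[0][0],K)[1].inv()*R.from_euler('xyz',Q[0][2])
lo=np.array([-2.53,-.77,.04,-1,.28,-3.11]);hi=np.array([2.53,2.02,2.7,4.14,2.66,3.11])
def ik(T,seed=([.1,.6,2.1,3.5,.5,-1.5],)):
    Rt=R.from_matrix(T[:3,:3])
    def e(q):
        t,D=fk(q,K);return np.r_[(t-T[:3,3])/100,((D*OFF).inv()*Rt).as_rotvec()]
    return min((least_squares(e,np.clip(x,lo+.02,hi-.02),bounds=(lo,hi)) for x in seed),key=lambda r:r.cost)
E
cat > ori.py <<'E'
from kin import *
p=np.load('p.npy')
def ori(aref,rise,tilt,wyaw):
    """tool z tilted towards world yaw wyaw; y across the grip axis"""
    y=p[2]+aref;g=np.array([-np.cos(y)*np.cos(rise),-np.sin(y)*np.cos(rise),np.sin(rise)])
    z=np.array([np.sin(tilt)*np.cos(wyaw),np.sin(tilt)*np.sin(wyaw),-np.cos(tilt)])
    yy=np.cross(g,z);yy/=np.linalg.norm(yy)
    if yy@[np.sin(y),-np.cos(y),0]<0:yy=-yy
    return np.c_[np.cross(yy,z),yy,z]
def gp(Rm,a,lift,back=0):
    th=.113+lift;T=np.eye(4);T[:3,:3]=Rm
    T[:3,3]=boxpt(p,a,128+106.7*np.cos(th),51+106.7*np.sin(th))+Rm[:,2]*(19-back);return T
E
python3 - <<'E'
from ori import *
print(K);print(s.fun[:-7].reshape(-1,3))
for t in (.75,.85,.95,1.05):
  for wy in (-.1,-.2,-.3,-.4,-.524):
    O=ori(-.393,.42,t,wy);o=[]
    for a,l,b in((-.262,0,0),(-.524,0,0),(-.524,.25,0)):
      x=ik(gp(O,a,l,b));o+=['%.4f'%x.cost,x.x[3:]]
    print(t,wy,'ydown %.2f'%O[2,1],*o)
E
```

```text
[222.725  -0.04   76.4   506.165 379.432 318.081  46.369]
[[ 0.    -0.     0.   ]
 [-0.001 -0.     0.001]
 [-0.002 -0.     0.001]
 [ 0.001 -0.    -0.001]
 [ 0.002  0.    -0.001]]
0.75 -0.1 ydown -0.51 0.0000 [ 3.049  0.394 -0.675] 0.0000 [ 3.346  0.326 -0.847] 0.0001 [ 3.366  0.28  -0.875]
0.75 -0.2 ydown -0.43 0.0000 [ 3.332  0.388 -0.985] 0.0000 [ 3.67   0.336 -1.207] 0.0000 [ 3.778  0.28  -1.328]
0.75 -0.3 ydown -0.33 0.0000 [ 3.619  0.392 -1.327] 0.0000 [ 3.972  0.363 -1.575] 0.0000 [ 4.129  0.311 -1.751]
0.75 -0.4 ydown -0.19 0.0000 [ 3.898  0.409 -1.69 ] 0.0002 [ 4.14   0.409 -1.845] 0.0012 [ 4.14   0.376 -1.877]
0.75 -0.524 ydown 0.00 0.0001 [ 4.14   0.454 -2.073] 0.0040 [ 4.14   0.473 -2.017] 0.0068 [ 4.14   0.443 -2.05 ]
0.85 -0.1 ydown -0.63 0.0000 [ 3.068  0.606 -0.551] 0.0000 [ 3.293  0.526 -0.639] 0.0000 [ 3.301  0.442 -0.659]
0.85 -0.2 ydown -0.56 0.0000 [ 3.291  0.595 -0.79 ] 0.0000 [ 3.538  0.523 -0.914] 0.0000 [ 3.585  0.447 -0.977]
0.85 -0.3 ydown -0.44 0.0000 [ 3.519  0.587 -1.081] 0.0000 [ 3.784  0.53  -1.237] 0.0000 [ 3.86   0.465 -1.334]
0.85 -0.4 ydown -0.27 0.
[... 622 characters left out ...]
000 [ 3.961  0.654 -1.389]
0.95 -0.524 ydown 0.00 0.0000 [ 3.94   0.763 -1.79 ] 0.0001 [ 4.14   0.729 -1.923] 0.0004 [ 4.14   0.694 -1.965]
1.05 -0.1 ydown -0.86 0.0000 [ 3.079  1.057 -0.16 ] 0.0000 [ 3.26   0.944 -0.174] 0.0000 [ 3.256  0.858 -0.184]
1.05 -0.2 ydown -0.84 0.0000 [ 3.266  1.035 -0.261] 0.0000 [ 3.453  0.921 -0.306] 0.0000 [ 3.461  0.841 -0.337]
1.05 -0.3 ydown -0.79 0.0000 [ 3.455  1.003 -0.432] 0.0000 [ 3.649  0.898 -0.51 ] 0.0000 [ 3.668  0.827 -0.559]
1.05 -0.4 ydown -0.66 0.0000 [ 3.648  0.969 -0.762] 0.0000 [ 3.846  0.88  -0.87 ] 0.0000 [ 3.876  0.821 -0.933]
1.05 -0.524 ydown 0.00 0.0000 [ 3.889  0.934 -1.692] 0.0000 [ 4.089  0.873 -1.828] 0.0000 [ 4.126  0.83  -1.902]
```

The model is now exact. I'll use tilt 0.85 and world yaw -0.36, pinching diagonally across the round grip. That orientation suits the whole remaining swing from -15° to -30°.

```bash
python3 - <<'E'
from ori import *
O=ori(-.393,.42,.85,-.36);np.save('O.npy',O)
H=gp(O,-.262,0,65);print(O,H[:3,3],ik(H).x,ik(gp(O,-.524,.25)).x)
plan(pose(),H,6)
E
```

```text
[[ 0.387 -0.597  0.703]
 [-0.636 -0.725 -0.265]
 [ 0.667 -0.345 -0.66 ]] [532.013  13.362  93.391] [ 0.068  0.464  2.324  3.79   0.543 -1.377] [ 0.134  0.577  2.103  4.015  0.483 -1.566]
6 rows of [ 2.418 -0.06  -0.221  0.016  0.     0.028]
  via [529.308  17.35   87.929]
  via [532.013  13.362  93.391]
```

```bash
python3 -m jog '[[2.4,0,-0.2,0.016,0,0.028],[2.4,0,-0.2,0.016,0,0.028],[2.4,0,-0.2,0.016,0,0.028],[2.4,0,-0.2,0.016,0,0.028],[2.4,0,-0.2,0.016,0,0.028],[2.4,0,-0.2,0.016,0,0.028],[0,0,0,0,0,0]]'
python3 - <<'E'
from ori import *
O=np.load('O.npy');print(bot.get_obs()['joint_positions'])
plan(pose(),gp(O,-.262,0,65),1);plan(pose(),gp(O,-.262,0,0),5)
save('wrist','w4.png')
for a in (-.24,-.262,-.285):
  print(a,[proj('wrist',boxpt(p,a,r,z)) for r,z in((211,55.6),(234,63),(257,70.4))])
for r in bot.outline_of('lever_grip','wrist')[:2]:
  m=r['mask'];print(r['p'],r['pixel'],m.sum(),np.argwhere(m)[:,::-1].min(0),np.argwhere(m)[:,::-1].max(0))
E
```

```text
time: 9.75
tool_pos: [532.1, 12.7, 92.8]
tcp_rot: [-2.664, -0.731, -1.022]
contact_force: [-0.1, 0.1, -1.2]
grip_width: 73.2
finger_force: 0.0
[ 0.067  0.465  2.323  3.793  0.541 -1.382]
1 rows of [-0.106 -0.623 -0.607  0.003  0.001  0.001]
  via [532.013  13.362  93.391]
5 rows of [-0.015 -0.147 12.879  0.001  0.     0.   ]
  via [559.456   2.756  67.421]
  via [577.716  -3.841  50.492]
-0.24 [array([281.576, 207.824]), array([287.603, 228.155]), array([294.784, 252.378])]
-0.262 [array([276.164, 210.387]), array([281.061, 231.178]), array([286.889, 255.919])]
-0.285 [array([270.501, 212.939]), array([274.223, 234.175]), array([278.645, 259.412])]
0.92 [272.2, 218.1] 2838 [226 129] [295 262]
```

View pics/w4.png

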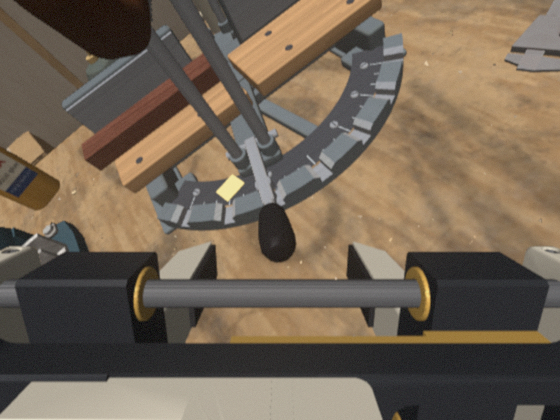

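The grip is at (277,232), which matches a of about -0.27 with the lever down, so the tooth is in the 15° notch. The wrist is lined up, so I go in, close and lift.

```bash
python3 -m jog '[[0,-0.3,12.9,0,0,0],[0,-0.3,12.9,0,0,0],[0,-0.3,12.9,0,0,0],[0,-0.3,12.9,0,0,0],[0,-0.3,12.9,0,0,0],[0,0,0,0,0,0],[0,0,0,0,0,0]]'
python3 -m jog '[[0,0,0,0,0,0],[0,0,0,0,0,0],[0,0,0,0,0,0],[0,0,0,0,0,0],[0,0,0,0,0,0],[0,0,0,0,0,0],[0,0,0,0,0,0],[0,0,0,0,0,0]]' 0
python3 - <<'E'
from ori import *
O=np.load('O.npy');A=gp(O,-.265,0);print(pose()[:3,3]-A[:3,3])
W=[gp(O,-.265,l) for l in(0,.14,.28)]+[gp(O,a,.28) for a in(-.33,-.395,-.46,-.524)]
for a,b in zip(W,W[1:]):print(O.T@(b-a)[:3,3],ik(b).x)
E
```

```text
time: 10.55
tool_pos: [578.6, -3.4, 49.7]
tcp_rot: [-2.666, -0.73, -1.021]
contact_force: [-0.8, -1.2, -0.0]
grip_width: 73.3
finger_force: 0.0
time: 11.35
tool_pos: [579.3, -2.9, 50.8]
tcp_rot: [-2.664, -0.732, -1.021]
contact_force: [0.4, 2.2, 2.7]
grip_width: 25.9
finger_force: 30.0
[1.29  0.244 0.307]
[11.432 -5.798 -7.647] [ 0.01   0.573  2.227  3.698  0.542 -1.332]
[12.301 -6.166 -5.784] [ 0.005  0.537  2.211  3.739  0.498 -1.385]
[ -6.155 -13.355   0.756] [ 0.041  0.544  2.187  3.812  0.492 -1.43 ]
[ -5.552 -13.558   1.471] [ 0.075  0.552  2.16   3.885  0.487 -1.478]
[ -4.926 -13.703   2.18 ] [ 0.105  0.561  2.131  3.957  0.482 -1.528]
[ -4.219 -13.579   2.83 ] [ 0.132  0.571  2.1    4.026  0.477 -1.58 ]
```

```bash
python3 -m jog '[[3.8,-1.9,-2.5,0,0,0],[3.8,-1.9,-2.5,0,0,0],[3.8,-1.9,-2.5,0,0,0],[4.1,-2.1,-1.9,0,0,0],[4.1,-2.1,-1.9,0,0,0],[4.1,-2.1,-1.9,0,0,0],[0,0,0,0,0,0],[0,0,0,0,0,0]]'
python3 - <<'E'
from ori import *
O=np.load('O.npy');print(pose()[:3,3]-gp(O,-.265,.28)[:3,3],bot.get_obs()['joint_positions'])
E
```

```text
time: 12.15
tool_pos: [584.7, -6.0, 78.2]
tcp_rot: [-2.667, -0.729, -1.02]
contact_force: [-4.8, 1.0, -6.9]
grip_width: 24.3
finger_force: 30.0
[-0.136  0.069 -1.123] [ 0.006  0.538  2.208  3.749  0.493 -1.396]
```

```bash
python3 -m jog '[[-2,-4.5,0.2,0,0,0],[-2,-4.5,0.2,0,0,0],[-2,-4.5,0.3,0,0,0],[-1.8,-4.5,0.5,0,0,0],[-1.8,-4.5,0.5,0,0,0],[-1.8,-4.5,0.5,0,0,0],[0,0,0,0,0,0]]'
python3 - <<'E'
from ori import *
O=np.load('O.npy');d=pose()[:3,3]-gp(O,-.395,.28)[:3,3];o=bot.get_obs();print(d,o['contact_force'],o['joint_positions'])
print(O.T@(gp(O,-.524,.28)[:3,3]-pose()[:3,3]),pose()[:3,:3]-O)
E
```

```text
time: 12.85
tool_pos: [597.6, 20.5, 77.6]
tcp_rot: [-2.668, -0.728, -1.02]
contact_force: [-6.6, 2.9, -7.5]
grip_width: 24.3
finger_force: 30.0
[-0.347  0.209 -1.673] [-6.646  2.896 -7.544] [ 0.076  0.554  2.157  3.898  0.482 -1.491]
[ -7.76  -27.914   4.205] [[ 0.004 -0.003 -0.005]
 [-0.     0.001 -0.001]
 [-0.002  0.004 -0.005]]
```

```bash
python3 -m jog '[[-1.5,-4.6,0.6,0,0,0],[-1.5,-4.6,0.6,0,0,0],[-1.4,-4.6,0.6,0,0,0],[-1.2,-4.6,0.8,0,0,0],[-1.1,-4.6,0.8,0,0,0],[-1.1,-4.6,0.8,0,0,0],[0,0,0,0,0,0],[0,0,0,0,0,0]]'
python3 - <<'E'
from ori import *
O=np.load('O.npy');d=pose()[:3,3]-gp(O,-.524,.28)[:3,3];o=bot.get_obs();print(d,o['contact_force'],o['joint_positions'])
A=pose();g=A[:3,3]-A[:3,2]*19;v=g[:2]-p[:2];print('angle',np.arctan2(-v[1],-v[0])-p[2],np.hypot(*v),g[2])
W=[gp(O,-.524,l) for l in(.28,.14,0)]
for a,b in zip(W,W[1:]):print(O.T@(b-a)[:3,3],ik(b).x)
save('wrist','w5.png')
print('flag pred',proj('wrist',boxpt(p,-.5236,151,30)),'pointer-line',proj('wrist',boxpt(p,-.5236,170,40)))
for r in bot.outline_of('tape_flag','wrist')[:2]:print(r['p'],r['pixel'],r['mask'].sum())
E
```

```text
time: 13.65
tool_pos: [613.1, 44.0, 78.1]
tcp_rot: [-2.67, -0.726, -1.02]
contact_force: [-6.6, 1.3, -10.1]
grip_width: 25.9
finger_force: 30.0
[-1.153 -0.593 -1.261] [ -6.624   1.318 -10.122] [ 0.131  0.57   2.098  4.045  0.469 -1.599]
angle -0.5192803775787505 227.04095446689408 90.72059703796317
[-12.737   5.032   5.936] [ 0.14   0.602  2.113  3.976  0.508 -1.515]
[-11.682   5.148   7.734] [ 0.145  0.637  2.121  3.929  0.539 -1.455]
flag pred [303.225 202.914] pointer-line [301.249 218.649]
0.83 [305.8, 201.8] 247
```

View pics/w5.png

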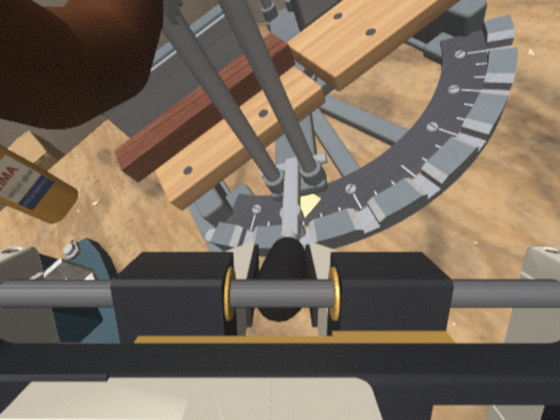

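The lever seems to stand left of the flag at (305,202), which may just be parallax from its height. I'll check by projecting the bar.

```bash
python3 - <<'E'
from ori import *
for a in(-.49,-.524,-.56):print(a,[proj('wrist',boxpt(p,a,128+s*np.cos(t),51+s*np.sin(t))).round() for s,t in((25,.28),(45,.28),(106.7,.393))])
im=cv2.imread('pics/w5.png')
for r,row in ((0,190),(0,210),(0,225)):print(row,im[row,275:310].mean(1).astype(int))
E
```

```text
-0.49 [array([299., 184.]), array([299., 203.]), array([294., 271.])]
-0.524 [array([292., 186.]), array([291., 205.]), array([279., 273.])]
-0.56 [array([285., 187.]), array([283., 207.]), array([264., 275.])]
190 [ 73  74  76  73  73  75  73  77 119 169 189 193 189 188 188 188 185 188
 188 189 184 174 151 104  82  84  98  95  92  93  86  82  85  81  83]
210 [ 94  98  97  97 107 144 176 183 181 188 192 188 190 189 189 188 189 187
 188 190 183 181 183 178 163 119 133 208 229 230 230 230 229 230 230]
225 [120 127 127 126 126 128 143 175 189 192 188 187 188 185 185 188 187 188
 188 190 187 172 139 103  87  83  95 106 136 132 113 111 124 133 156]
```

The bar centre at row 190 is 290.5, against a predicted 292, so the arm is within 0.01 rad of the notch. I'll lower it.

```bash
python3 -m jog '[[-3.2,1.3,1.5,0,0,0],[-3.2,1.3,1.5,0,0,0],[-3.2,1.3,1.5,0,0,0],[-3.2,1.3,1.5,0,0,0],[-2.9,1.3,1.9,0,0,0],[-2.9,1.3,1.9,0,0,0],[-2.9,1.3,1.9,0,0,0],[-2.0,0.9,1.3,0,0,0],[0,0,0,0,0,0],[0,0,0,0,0,0]]'
python3 - <<'E'
from ori import *
A=pose();g=A[:3,3]-A[:3,2]*19;v=g[:2]-p[:2];print('angle',np.arctan2(-v[1],-v[0])-p[2],np.hypot(*v),g[2])
E
```

```text
time: 14.75
tool_pos: [609.4, 48.6, 53.2]
tcp_rot: [-2.665, -0.731, -1.021]
contact_force: [-6.1, 3.1, -2.6]
grip_width: 24.9
finger_force: 30.0
angle -0.5254140297159646 232.80471986327788 65.71398302468774
```

```bash
python3 -m jog '[[-0.8,0.4,0.5,0,0,0],[-0.8,0.4,0.5,0,0,0],[0,0,0,0,0,0]]'
python3 -m jog '[[0,0,0,0,0,0],[0,0,0,0,0,0],[0,0,0,0,0,0],[0,0,0,0,0,0],[0,0,0,0,0,0]]' 70
python3 -m jog '[[0,0,-10,0,0,0],[0,0,-14,0,0,0],[0,0,-14,0,0,0],[0,0,-14,0,0,0],[0,0,-14,0,0,0],[0,0,-14,0,0,0],[0,0,0,0,0,0],[0,0,0,0,0,0]]'
python3 - <<'E'
from ori import *
save('wrist','w6.png');save('side','s6.png')
for a,l in((-.5236,0),(-.5236,.1),(-.5236,.18),(-.49,.18),(-.55,.18)):
  print(a,l,[[proj(c,boxpt(p,a,128+s*np.cos(t+l),51+s*np.sin(t+l))).round(1) for s,t in((45,0.),(106.7,.113),(131,.145))] for c in('wrist','side')])
for c in('wrist','side'):
  for r in bot.outline_of('lever_grip',c)[:2]:print(c,r['p'],r['pixel'],r['mask'].sum())
a=cv2.imread('pics/w6.png')[100:310,140:420];b=cv2.imread('pics/s6.png')[190:290,190:323]
cv2.imwrite('pics/c6.png',np.vstack([cv2.resize(a,(400,300)),cv2.resize(b,(400,300),interpolation=cv2.INTER_CUBIC)]))
E
```

```text
time: 15.05
tool_pos: [609.9, 49.0, 52.9]
tcp_rot: [-2.661, -0.734, -1.023]
contact_force: [-9.9, 5.1, 7.1]
grip_width: 25.0
finger_force: 30.0
time: 15.55
tool_pos: [609.5, 48.2, 51.1]
tcp_rot: [-2.664, -0.731, -1.022]
contact_force: [0.9, -0.1, -0.0]
grip_width: 60.0
finger_force: 0.0
time: 16.35
tool_pos: [552.9, 69.0, 103.4]
tcp_rot: [-2.662, -0.731, -1.023]
contact_force: [-0.2, 0.2, 0.0]
grip_width: 64.4
finger_force: 0.0
-0.5236 0 [[array([283.6, 170. ]), array([281.2, 225.9]), array([278.9, 252. ])], [array([250.9, 250.8]), array([263.5, 256.6]), array([268.6, 258.2])]]
-0.5236 0.1 [[array([281.9, 166.9]), array([276.1, 217.7]), array([272. , 241.8])], [array([250.8, 249.1]), array([263. , 252.3]), array([267.9, 252.7])]]
-0.5236 0.18 [[array([280.4, 164. ]), array([271.9, 210. ]), array([266.1, 231.7])], [array([250.7, 247.7]), array([262.4, 248.7]), array([267.1, 248.2])]]
-0.49 0.18 [[array([286.8, 162.3]), array([282.1, 207.7]), array([278.4, 229.2])], [array([252.7, 247.1]), array([265.3, 247.9]), array([270.3, 247.3])]]
-0.55 0.18 [[array([275.5, 165.2]), array([264. , 211.6]), array([256.7, 233.4])], [array([249. , 248.2]), array([260.1, 249.4]), array([264.6, 249. ])]]
wrist 0.95 [284.6, 209.0] 2712
side 0.69 [255.0, 256.4] 241
```

View pics/c6.png

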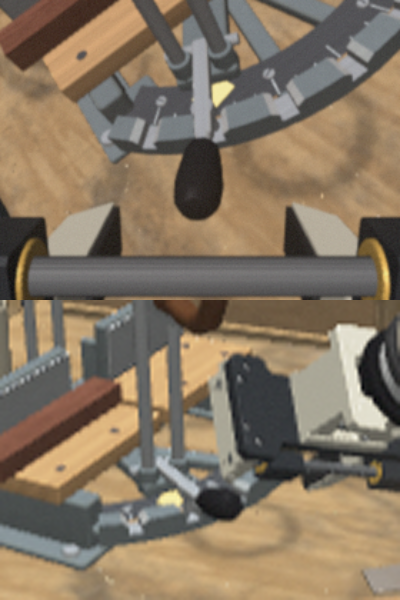

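The lever is down and home. The outer end of the grip is at (278,253) in the wrist view against a predicted (279,252), and at (270,258) in the side view against (269,258). The flag lies beside the bar, and the gripper is clear.

```bash
python3 -c "
from plant import bot
print(bot.close_job())"
```

```text
the job is handed in; nothing more can be done
None
```

I swung the arm to the flagged notch, 30° left; by the wrist and side cameras the lever is fully down there and released, and the job is handed in (no verdict came back). The lever dropped into the 15° notch on the way when the wrist hit a joint limit, so I regripped; I did not re-check the loose things' positions, but the gripper showed contact force only while holding the lever.

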